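Close the askew pot and slide it onto its cooking zone

ROBOT

A 7-joint arm with a two-finger parallel gripper is mounted at the origin on a cart in front of the work surface, level with it; the furniture and walls round the work are solid. World frame = base frame: x ahead of the robot, y to its left, z up, the work surface at z = 0. Lengths are in mm, angles in rad, forces in N, time in s.
With the tool pointing down it reaches from about 400 to 850 mm from the base axis. Payload 6.9 kg.
Tool frame: the origin (TCP) lies at the very end of the fingers, on their centre line; the grasp point (between the pads) lies 19 mm behind it; z points along the fingers, y is the direction in which the jaws open and shut (so a half turn about z gives the same grasp; the last joint's range is limited). The gripper opens to 85 mm and grips with 20 to 120 N. Pads are 22 mm wide; open, the fingers measure 114 mm over their backs; the gripper's body (76 mm by 85 mm) begins 54 mm behind the grasp point. The pads swing forward as they close: fully open they stand 13 mm farther back than shut.
Start: joints at [1.383, 0.507, -0.238, 1.5, 0.126, 1.149, -0.155], TCP at [180.965, -598.217, 231.275] pointing down, gripper open.
Joint ranges: [-3.08, 3.08], [-0.24, 2.05], [-1.43, 1.35], [0, 2.5], [-1.52, 4.66], [0.17, 1.96], [-2.89, 2.89]. Speed limits (rad/s): [2.39, 2.39, 3.14, 3.14, 3.14, 3.14, 3.14].

INTERFACE

Orientations are given as a rotation vector (axis times angle).
In Python, from rig import bot gives the robot as it stands. The module is installed in compiled form; this text tells all that it offers.
- The arm moves only by the tool apply_moves, never from a script. Its argument "motion" is a list of rows, each a list of 7 numbers: the shift along the tool's x, y, z as a fraction of full scale, then the turn, a rotation vector about the tool's x, y, z as a fraction of full scale, then the finger opening in mm, from 0 to 85.4. In form: [[tx, ty, tz, ax, ay, az, grip], ...]. A call has exactly 5 rows; each row shifts and turns the commanded pose from where the row before left it, along the tool's axes as they then stand; what a row does not reach is not made up. Full scale, the value 1, is 25 mm for a shift and 0.1 rad for a turn. A row lasts 1/12 s, in which the tool goes at most 41.7 mm and 7.16 degrees, less where a joint would pass 70% of its speed; a pose out of reach is approached as far as the arm can. A call with a number of a shift or a turn outside -1 to 1 is refused whole. A call with a gripper value outside its range is refused whole. The fingers move at their own pace and stop on an object; the grip force is fixed at half the most. Time passes only in rows, so rows that do not move let the fingers close, or fill a call up. It gives the time, the measured TCP pose, the force and the opening at its end, in the units of the state.
- bot.get_state(): the state, without advancing time (a new reading comes with each control period).
- bot.read_camera(name): name is "scene" or "side" or "wrist"; returns a dict with "color" (420x560x3 uint8, red, green, blue), "depth" (420x560 float32, mm along the optical axis (not along the pixel's ray), 0 where there is no reading), "vertical_fov" (degrees; the focal length in pixels is half the picture's height over the tangent of half this angle, whatever the lens; pixels are square), "cx", "cy" (the principal point, pixels), "R" (3x3) and "t" (3): a world point X has camera coordinates R X + t. Camera axes: x right, y down, z forward; pixel columns grow to the right and rows downward; lengths in mm; the calibration is good to about 2 mm. A picture is of the moment at which its call begins.
- bot.job_done(): hands the job in, once; it reports no verdict.
The state is a dict: "time": time; "qpos": joint angles; "joint_vel": joint speeds; "tau": joint torques, N m; "position": TCP position; "ee_rot": TCP orientation; "ft_force": force on the tool from outside, world axes, zero at the start; "ft_torque": the same for the moment, N m; "finger_gap": finger opening in mm.
Only numpy, scipy, OpenCV 4.12 (cv2) and the standard library are available. Lean on these libraries where they do the work, as an engineer would, in place of code of your own. Each camera call takes 0.05 s, during which the arm holds its last target. There are 200 camera calls.

TASK

The small steel pot stands on the right of the hob with its lid askew. Nudge the lid until it drops into the pot's mouth and lies level, and slide the pot along the glass to stand centred on the small front-left cooking zone, covering the printed ring; push with the fingers only, never squeezing, lifting or tipping the pot or its lid, and leave the things beside the hob where they are.

Things in the scene. Friction and masses are not known exactly. Their poses are not given: they have to be found in the camera images.
- pot: Low round stainless-steel pot, 85 mm high; wall 160 mm across, flat flared rim 177 mm across at the top (81 to 85 mm up), mouth 154 mm wide, base 151 mm. Origin at the centre of its underside, z up, handles on its x axis. Loose on the hob glass (z = 0), 0.48 to 0.78 kg; with its lid it slides at 3 to 8 N. Starts on the right front part of the hob.
- handle_near (a point): Middle of the outer bar of the pot's loop handle on its -x side, which at the start points roughly towards the robot: 110 mm from the pot's axis, 66 mm above its underside. The loop of 8 mm round bar reaches out to 114 mm from the axis, is 68 mm wide along the pot's y and lies 56 to 70 mm high.
- handle_far (a point): The same on the opposite (+x) handle, pointing roughly away from the robot.
- lid: Round steel lid of the pot, 182 mm across, 0.18 to 0.29 kg, loose; origin at the centre of its underside, z up. Starts lying on the rim, 45 to 55 mm off centre towards the robot and its right, origin 85 mm above the pot's underside. A round step underneath, 3 mm deep, 144 mm wide, drops into the mouth with 5 mm of play: seated, the origin is 82 mm up. Slides at 1 to 2 N; pushed fast it may catch.
- lid_knob (a point): Centre of the lid's black round knob, on the lid's axis, 32 mm above the lid's origin; the knob is 33 mm wide, from 23 to 41 mm above the origin, on a 22 mm neck. The lid's edge is 3 to 8 mm above its origin, and a low dome rises to 17 mm at the knob.
- zone (a point): Centre of the small front-left cooking zone on the hob glass (z = 0): a thin double white ring printed flat on the black glass, 160 mm across outside, as wide as the pot. It never moves. The other front ring, on the right, is larger (about 200 mm).
- mill: Brown wooden pepper mill, 58 mm wide and 170 mm high, standing on the worktop to the left of the hob; origin at the centre of its underside. To be left alone.
- jar: Small glass spice jar with a white lid, 47 mm wide and 98 mm high, on the worktop to the left of the hob; origin at the centre of its underside. To be left alone.
- carafe: Small glass oil jug with a handle, 67 x 87 mm and 116 mm high, on the worktop to the right of the hob; origin at the centre of its underside. To be left alone.

How it is judged (in metres and radians):
At the end, for the whole second after the job is handed in: The pot stands upright and at rest on the glass with its centre within 12 mm of the centre of the front-left ring, and the lid is seated: level with the rim (within 0.03 rad) and its step down in the mouth (origin less than 83.5 mm above the pot's underside) (horizontal distance between pot and zone below 0.012 m and z of lid in the frame of pot below 0.0835 m and angle between the z axis of lid and the z axis of pot, either way round below 0.03 rad and angle between pot's own z axis and vertical below 0.03 rad and linear speed of each of pot, lid below 0.01 m/s); the robot touches nothing.
It fails at once if the pot is lifted off the glass (12 mm) or tipped (0.2 rad) (height (world z) of pot above 0.012 m or angle between pot's own z axis and vertical above 0.2 rad).
It fails at once if the lid is lifted (13 mm above the rim's height) (height (world z) of lid above 0.098 m).
It fails at once if the lid is tipped off the pot (angle between lid's own z axis and vertical above 0.4 rad or height (world z) of lid below 0.05 m).
It fails at once if the lid (over 25 N from the fingers) or the pot (over 35 N) is squeezed or shoved hard (contact force between the fingers and lid above 25 N or contact force between the fingers and pot above 35 N).
It fails at once if a thing beside the hob is moved (20 mm) (distance of any of mill, jar, carafe from where it was at the start of the episode above 0.02 m).
It also fails if it takes over 69 s, if anything falls off the work surface, if the arm or the gripper's body presses on something with over 40 N, if the wrist force passes 120 N, or if a joint passes its speed limit or range.

## Working session

There is one attempt and no reset: what is moved stays moved. The work goes in short steps, Python scripts to look and compute and a tool call to move; the robot and the scene stay as the last step left them, time stands still between calls to the robot, and variables do not carry over. Pictures are saved under pics/ and viewed, on a budget of 10 in all, crops included, one or two more only if the job needs it, and the job is handed in when it is done.

Besides the shell and the picture viewer there is one more tool, called after "Call:" in YAML: its name, and indented under it one key for each argument. apply_moves: Moves the arm, as the interface text tells. Its arguments: {"type":"object","properties":{"motion":{"type":"array","items":{"type":"array","items":{"type":"number"}}}},"required":["motion"]}

```bash
mkdir -p pics; cat > h.py <<'E'
import numpy as np, cv2
from rig import bot
def cam(n):
    c=bot.read_camera(n); c['f']=c['color'].shape[0]/2/np.tan(np.radians(c['vertical_fov'])/2); return c
def ray(c,u,v,z):
    d=c['R'].T@np.array([(u-c['cx'])/c['f'],(v-c['cy'])/c['f'],1]); o=-c['R'].T@c['t']
    return o+d*(z-o[2])/d[2]
def proj(c,X):
    p=c['R']@np.array(X,float)+c['t']; return p[:2]/p[2]*c['f']+[c['cx'],c['cy']]
def cloud(c):
    v,u=np.mgrid[:420,:560]; D=c['depth']; P=np.stack([(u-c['cx'])/c['f']*D,(v-c['cy'])/c['f']*D,D],-1)
    return (P-c['t'])@c['R']
def save(c,n): cv2.imwrite('pics/'+n+'.png',c['color'][...,::-1])
E
python3 - <<'E'
from h import *
a=cam('scene');b=cam('side')
cv2.imwrite('pics/a.png',np.vstack([a['color'],b['color']])[...,::-1][:, :])
im=np.hstack([a['color'],b['color']])[...,::-1]; cv2.imwrite('pics/a.png',cv2.resize(im,(800,300)))
save(a,'s');save(b,'d')
np.set_printoptions(precision=3,suppress=True)
for c in(a,b): print(c['f'],c['cx'],c['cy'],-c['R'].T@c['t'],c['R'][2])
s=bot.get_state();print(s)
E
```

```text
384.7277218910018 275.5248034639244 215.4768889747397 [ 50.131 755.288 660.946] [ 0.426 -0.772 -0.471]
503.25381864818536 282.93119420987017 206.78121791991205 [ 508.293  514.234 1400.342] [ 0.01  -0.447 -0.895]
{'time': 0.1, 'qpos': array([ 1.383,  0.508, -0.238,  1.501,  0.126,  1.149, -0.155]), 'joint_vel': array([ 0.   , -0.002,  0.   , -0.004, -0.   , -0.001,  0.002]), 'tau': array([ -0.005, -62.183,  -2.195, -25.021,   0.013,   0.008,  -0.   ]), 'position': array([ 180.776, -597.807,  230.486]), 'ee_rot': array([-3.106, -0.46 ,  0.   ]), 'ft_force': array([ 0.238,  0.023, -0.341]), 'ft_torque': array([-0.033,  0.005,  0.048]), 'finger_gap': 85.72961993041521}
```

View pics/s.png

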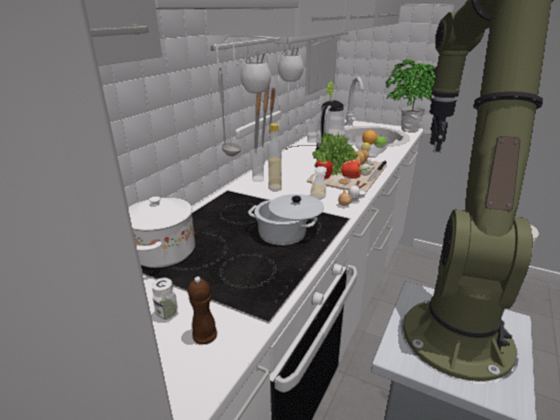

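View pics/d.png

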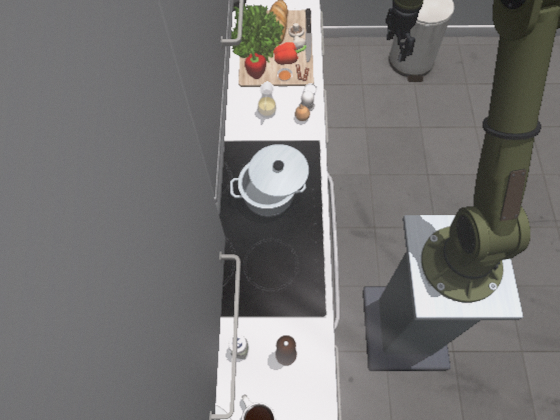

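Scene view: the pot is at about (285,220), the knob at (296,199), and the small ring at about (248,270). Side view: the knob is at (278,166), the ring at (271,265), the mill at (286,348) and the jug at (267,100). Now measuring.

```bash
python3 - <<'E'
from h import *
np.set_printoptions(precision=1,suppress=True)
a=cam('scene');b=cam('side')
for n,c,box in(('scene',a,(282,190,312,208)),('side',b,(265,155,292,178))):
    x0,y0,x1,y1=box; g=c['color'].max(2)[y0:y1,x0:x1]; m=(g<70).astype('uint8')
    k,l,s,ce=cv2.connectedComponentsWithStats(m); i=1+np.argmax(s[1:,4]); u,v=ce[i]+[x0,y0]
    print(n,'knob px',u,v,s[i],ray(c,u,v,117+3))
# cloud
for n,c in(('scene',a),('side',b)):
    P=cloud(c); z=P[...,2]; ok=(c['depth']>0)&(P[...,0]>250)&(P[...,0]<900)&(abs(P[...,1])<400)
    print(n,'depth ok',ok.sum())
    for lo,hi in((104,130),(84,100),(78,88),(55,72),(15,50)):
        m=ok&(z>lo)&(z<hi)&(P[...,1]<150)&(P[...,1]>-250)
        if m.any(): Q=P[m]; print(lo,hi,m.sum(),Q.min(0),Q.max(0),Q.mean(0))
    m=ok&(z<5)&(z>-5)&(c['color'].max(2)<60); Q=P[m]; print('hob',np.percentile(Q,[1,99],axis=0))
# rectified top view of glass from both cams: z=0, 1mm/px over x 350..900,y -300..350 
def rect(c,z=0,x0=350,y0=-300,nx=400,ny=650):
    X,Y=np.meshgrid(np.arange(nx)+x0,np.arange(ny)+y0)
    W=np.stack([X,Y,np.full_like(X,z)],-1)@c['R'].T+c['t']
    m=(W[...,:2]/W[...,2:]*c['f']+[c['cx'],c['cy']]).astype('float32')
    return cv2.remap(c['color'],m[...,0],m[...,1],cv2.INTER_LINEAR)
im=np.hstack([rect(a),rect(b)]);  im=np.clip(im.astype(float)*1.6,0,255).astype('uint8')
cv2.imwrite('pics/rect.png',cv2.resize(im[...,::-1],None,fx=.92,fy=.92))
E
```

```text
scene knob px 295.9347826086956 199.04347826086956 [10  6  9  7 46] [ 534.4 -260.9  120. ]
side knob px 278.47058823529414 167.64705882352942 [ 9 10  9  5 17] [ 536.  -254.9  120. ]
scene depth ok 46411
104 130 485 [ 525.6 -249.8  104. ] [842.7 142.2 129.9] [774.8  86.5 116.6]
84 100 901 [ 449.7 -249.8   84. ] [842.2 149.6 100. ] [624.1 -99.1  93.2]
78 88 316 [ 483.  -248.4   78.1] [844.  139.6  87.9] [657.6 -70.7  84.6]
55 72 586 [ 454.  -249.2   55. ] [841.9 138.7  72. ] [652.9 -66.   63.9]
15 50 1000 [ 488.9 -249.6   15. ] [843.1 138.2  50. ] [674.7 -27.6  33.1]
hob [[ 407.8 -385.3   -1.7]
 [ 885.4  151.3    4.2]]
side depth ok 88211
104 130 46 [ 475.2 -249.9  104. ] [ 594.2 -184.7  126.4] [ 539.4 -236.   107. ]
84 100 1027 [ 450.8 -249.9   84. ] [ 658.5 -138.4  100. ] [ 549.7 -205.6   93.5]
78 88 251 [ 456.8 -249.4   78.2] [ 658.5 -141.2   88. ] [ 589.4 -175.7   84.6]
55 72 150 [ 456.5 -250.    55. ] [ 684.3 -146.4   71.8] [ 598.1 -198.9   65.1]
15 50 242 [ 495.6 -249.9   15. ] [ 648.8 -146.5   49.9] [ 571.3 -168.3   32.9]
hob [[ 410.2 -366.    -4.7]
 [ 715.   151.6    4.8]]
```

View pics/rect.png

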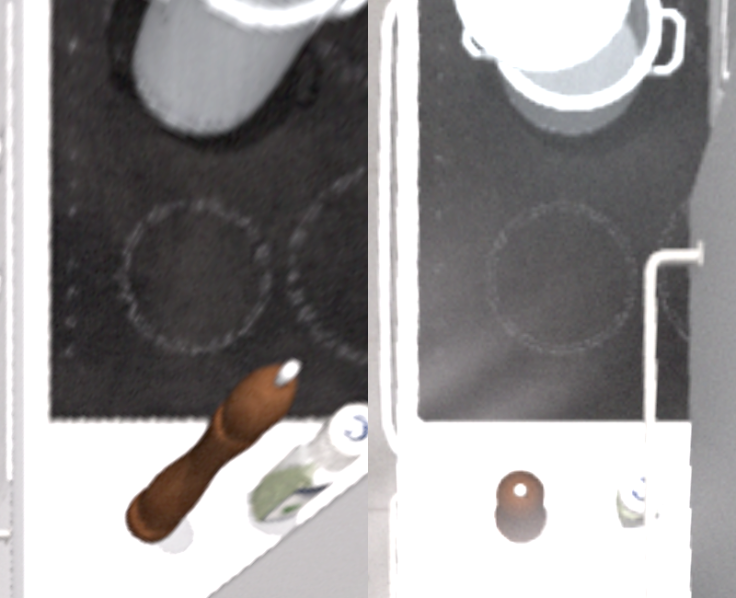

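Rectified glass view: the small ring spans px x 122–271 and y 201–354, so the zone is at about (562, 1) mm. The pot is at the top, around (570, -220). I'll start the approach and pull finer numbers together.

Call:
apply_moves:
  motion:
    - [0.6,-0.3,0,0,0,0,20]
    - [0.9,-0.45,0,0,0,0,20]
    - [0.9,-0.45,0,0,0,0,20]
    - [0.9,-0.45,0,0,0,0,20]
    - [0.9,-0.45,0,0,0,0,20]

```text
time: 0.62
position: [266.9, -516.6, 231.1]
ee_rot: [-3.107, -0.459, 0.0]
ft_force: [-0.1, -0.8, 0.9]
finger_gap: 25.7
```

Call:
apply_moves:
  motion:
    - [0.9,-0.45,0,0,0,0,20]
    - [0.9,-0.45,0,0,0,0,20]
    - [0.9,-0.45,0,0,0,0,20]
    - [0.9,-0.45,0,0,0,0,20]
    - [0.6,-0.3,0,0,0,0,20]

```text
time: 1.03
position: [353.6, -434.6, 231.3]
ee_rot: [-3.106, -0.463, -0.001]
ft_force: [0.4, -0.2, 0.1]
finger_gap: 20.1
```

```bash
cat >> h.py <<'E'
from scipy.spatial.transform import Rotation as Ro
from scipy.optimize import least_squares
np.set_printoptions(precision=3,suppress=True)
def st():
    s=bot.get_state(); R=Ro.from_rotvec(s['ee_rot']).as_matrix()
    print('t',s['time'],'p',s['position'],'F',s['ft_force'],'gap',round(s['finger_gap'],1),'q',s['qpos']); print('toolx,y,z',R.T); return s,R
E
python3 - <<'E'
from h import *
st()
a=cam('scene');b=cam('side');w=cam('wrist'); save(w,'w1')
print('wrist cam',-w['R'].T@w['t'],w['R'][2])
# ring fit: bright thin pixels in glass around estimate
for n,c in(('scene',a),('side',b)):
    g=cv2.morphologyEx(c['color'].max(2),cv2.MORPH_TOPHAT,np.ones((7,7))); pts=[]
    for v,u in np.argwhere(g>9):
        X=ray(c,u+0.,v+0.,0)[:2]; r=np.hypot(*(X-[562,1]))
        if 68<r<90: pts.append(X)
    pts=np.array(pts); f=least_squares(lambda p:np.hypot(*(pts-p[:2]).T)-p[2],[562,1,78],loss='soft_l1',f_scale=2)
    print(n,'ring',len(pts),f.x)
    P=cloud(c); z=P[...,2]
    m=(c['depth']>0)&(z>20)&(z<52)&(abs(P[...,0]-570)<110)&(abs(P[...,1]+215)<110); Q=P[m]
    f=least_squares(lambda p:np.hypot(*(Q[:,:2]-p[:2]).T)-(75.5+4.5*np.clip(Q[:,2]/60,0,1)),[570,-215],loss='soft_l1',f_scale=2)
    print(n,'pot wall',len(Q),f.x,np.median(abs(f.fun)))
E
```

```text
t 1.0333 p [ 353.605 -434.636  231.288] F [ 0.357 -0.217  0.112] gap 20.1 q [ 1.036  0.41  -0.282  1.673  0.125  1.076 -0.559]
toolx,y,z [[ 0.956  0.292  0.001]
 [ 0.292 -0.956 -0.001]
 [ 0.001  0.001 -1.   ]]
wrist cam [ 424.903 -412.422  374.245] [-0.274 -0.083 -0.958]
scene ring 332 [561.566  -0.03   78.549]
scene pot wall 485 [ 569.245 -228.241] 1.1508153411393067
side ring 212 [560.107   2.13   79.228]
side pot wall 256 [ 571.171 -227.828] 1.037666635138578
```

View pics/w1.png

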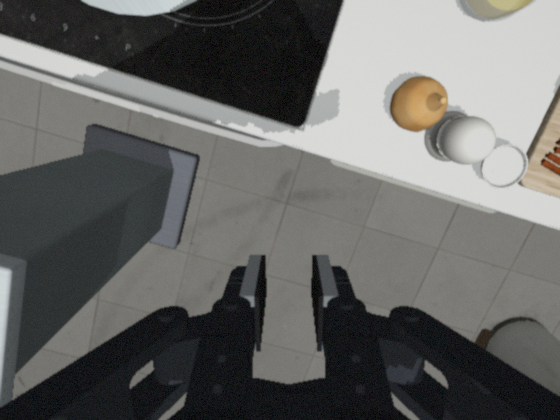

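Wrist view: the lid edge is at top left (150,5), the fingers at (250–320,300), and the onion and garlic at right. The pot is at about (570,-228) and the ring at about (561,1). Now turn the tool along the lid-to-pot direction and approach behind the knob.

Call:
apply_moves:
  motion:
    - [0,0,0,0,0,-0.83,20]
    - [0,0,0,0,0,-0.83,20]
    - [0,0,0,0,0,-0.83,20]
    - [0,0,0,0,0,-0.83,20]
    - [0,0,0,0,0,-0.83,20]

```text
time: 1.6
position: [350.2, -438.1, 231.1]
ee_rot: [-2.945, -1.093, 0.001]
ft_force: [-0.1, -1.2, 0.1]
finger_gap: 19.9
```

Call:
apply_moves:
  motion:
    - [0.8,-0.08,0,0,0,0,20]
    - [0.8,-0.08,0,0,0,0,20]
    - [0.8,-0.08,0,0,0,0,20]
    - [0.8,-0.08,0,0,0,0,20]
    - [0.8,-0.08,0,0,0,0,20]

```text
time: 2.02
position: [420.3, -365.0, 231.1]
ee_rot: [2.948, 1.087, -0.001]
ft_force: [0.1, -0.5, -0.2]
finger_gap: 20.2
```

Call:
apply_moves:
  motion:
    - [0.8,-0.08,0,0,0,0,20]
    - [0.8,-0.08,0,0,0,0,20]
    - [0.8,-0.08,0.5,0,0,0,20]
    - [0.8,-0.08,0.5,0,0,0,20]
    - [0,0,0.5,0,0,0,20]

```text
time: 2.43
position: [479.0, -303.5, 193.6]
ee_rot: [-2.944, -1.095, -0.004]
ft_force: [0.5, 0.2, -0.4]
finger_gap: 20.3
```

```bash
python3 - <<'E'
from h import *
s,R=st()
w=cam('wrist'); save(w,'w2')
for z in(117,):
  for X in([535,-258,z],): print('expected knob px',proj(w,X))
g=w['color'].max(2); P=cloud(w); ok=w['depth']>0
m=ok&(P[...,2]>106)&(P[...,2]<130)&(np.hypot(P[...,0]-535,P[...,1]+258)<50); Q=P[m]
if len(Q): print('knob cloud',len(Q),Q.mean(0),Q.min(0),Q.max(0))
m=ok&(P[...,2]>60)&(P[...,2]<130); Q=P[m]; print(Q.min(0),Q.max(0))
print(proj(w,[570,-228,85]))
E
```

```text
t 2.4333 p [ 479.041 -303.495  193.576] F [ 0.483  0.24  -0.358] gap 20.3 q [ 0.792  0.466 -0.407  1.713  0.21   1.005 -0.548]
toolx,y,z [[ 0.757  0.653  0.003]
 [ 0.653 -0.757  0.001]
 [ 0.002  0.001 -1.   ]]
expected knob px [291.925 103.126]
knob cloud 2437 [ 536.124 -266.967  124.417] [ 519.721 -283.317  117.618] [ 552.274 -251.368  127.796]
[ 445.095 -516.872   60.005] [ 638.732 -152.035  127.796]
[291.954  27.782]
```

View pics/w2.png

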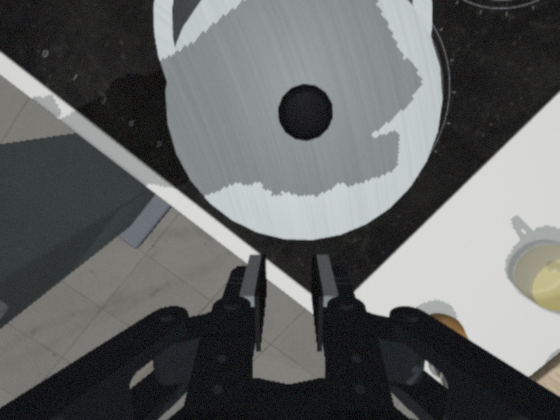

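Wrist view: the knob centre is at (305,112) px, giving (536,-267). So the lid is offset 52 mm, in direction 49°. Align, then descend behind the knob.

Call:
apply_moves:
  motion:
    - [0,0,0,0,0,-0.74,20]
    - [0,0,0,0,0,-0.74,20]
    - [0.3,0.38,0.6,0,0,0,20]
    - [0.3,0.38,0.6,0,0,0,20]
    - [0.2,0,0.6,0,0,0,20]

```text
time: 2.9
position: [504.4, -306.3, 148.6]
ee_rot: [2.858, 1.3, 0.001]
ft_force: [0.4, -0.3, -0.7]
finger_gap: 19.6
```

Call:
apply_moves:
  motion:
    - [0,0,0.5,0,0,0,20]
    - [0,0,0.5,0,0,0,20]
    - [0,0,0.4,0,0,0,20]
    - [0,0,0.06,0,0,0,20]
    - [0,0,0,0,0,0,20]

```text
time: 3.32
position: [503.1, -304.3, 111.9]
ee_rot: [-2.858, -1.303, 0.002]
ft_force: [-0.2, -0.1, 0.2]
finger_gap: 20.0
```

```bash
python3 - <<'E'
from h import *
s,R=st()
w=cam('wrist'); P=cloud(w); ok=w['depth']>0
m=ok&(P[...,2]>116)&(P[...,2]<130)&(np.hypot(P[...,0]-536,P[...,1]+267)<25); Q=P[m]
print('knob',len(Q),(Q.min(0)+Q.max(0))/2,Q.mean(0)); k=(Q.min(0)+Q.max(0))/2
print('knob in tool',R.T@(k-s['position']))
E
```

```text
t 3.3167 p [ 503.088 -304.313  111.862] F [-0.195 -0.078  0.23 ] gap 20.0 q [ 0.759  0.588 -0.407  1.756  0.294  0.86  -0.496]
toolx,y,z [[ 0.656  0.755 -0.001]
 [ 0.755 -0.656 -0.001]
 [-0.001  0.    -1.   ]]
knob 5547 [ 536.284 -267.242  121.901] [ 536.978 -266.344  124.432]
knob in tool [ 49.749   0.731 -10.078]
```

Call:
apply_moves:
  motion:
    - [0.3,0.03,0,0,0,0,20]
    - [0.3,0,0,0,0,0,20]
    - [0.2,0,0,0,0,0,20]
    - [0.15,0,0,0,0,0,20]
    - [0.12,0,0,0,0,0,20]

```text
time: 3.78
position: [522.1, -283.5, 112.7]
ee_rot: [2.857, 1.306, -0.001]
ft_force: [-4.1, -2.5, 4.0]
finger_gap: 20.3
```

Call:
apply_moves:
  motion:
    - [0.12,0,0,0,0,0,20]
    - [0.12,0,0,0,0,0,20]
    - [0.12,0,0,0,0,0,20]
    - [0.12,0,0,0,0,0,20]
    - [0.12,0,0,0,0,0,20]

```text
time: 4.2
position: [532.2, -271.7, 111.9]
ee_rot: [-2.857, -1.305, -0.001]
ft_force: [0.2, -1.0, -1.8]
finger_gap: 20.2
```

Call:
apply_moves:
  motion:
    - [0.12,0,0,0,0,0,20]
    - [0.12,0,0,0,0,0,20]
    - [0.12,0,0,0,0,0,20]
    - [0.12,0,0,0,0,0,20]
    - [0.12,0,0,0,0,0,20]

```text
time: 4.62
position: [541.9, -260.8, 112.2]
ee_rot: [-2.858, -1.305, -0.0]
ft_force: [0.1, -2.0, -1.1]
finger_gap: 20.1
```

```bash
cat >> h.py <<'E'
def knob(w,x,y,r=25):
    P=cloud(w); m=(w['depth']>0)&(P[...,2]>112)&(P[...,2]<130)&(np.hypot(P[...,0]-x,P[...,1]-y)<r)&(w['color'].max(2)<90); Q=P[m]
    print('knob',len(Q),(Q.min(0)+Q.max(0))/2,'ztop',np.percentile(Q[:,2],[50,90]))
def potfit(c,x,y):
    P=cloud(c); z=P[...,2]
    m=(c['depth']>0)&(z>20)&(z<52)&(np.hypot(P[...,0]-x,P[...,1]-y)<95); Q=P[m]
    f=least_squares(lambda p:np.hypot(*(Q[:,:2]-p[:2]).T)-(75.5+4.5*np.clip(Q[:,2]/60,0,1)),[x,y],loss='soft_l1',f_scale=2)
    print('pot',len(Q),f.x,np.median(abs(f.fun)))
E
python3 - <<'E'
from h import *
s,R=st(); k=s['position']+24*R[:,0]; print(k)
knob(cam('wrist'),k[0],k[1]); 
for n in('scene','side'): potfit(cam(n),570,-228)
E
```

```text
t 4.6167 p [ 541.944 -260.769  112.173] F [ 0.058 -2.033 -1.082] gap 20.1 q [ 0.658  0.604 -0.403  1.72   0.294  0.878 -0.584]
toolx,y,z [[ 0.655  0.756  0.   ]
 [ 0.756 -0.655 -0.   ]
 [ 0.     0.    -1.   ]]
[ 557.66  -242.63   112.176]
knob 5458 [ 553.345 -247.009  121.58 ] ztop [124.509 125.999]
pot 403 [ 569.366 -228.163] 1.267749463622522
pot 215 [ 571.342 -227.861] 1.0030495650811133
```

Call:
apply_moves:
  motion:
    - [0.12,0,0,0,0,0,20]
    - [0.12,0,0,0,0,0,20]
    - [0.12,0,0,0,0,0,20]
    - [0.12,0,0,0,0,0,20]
    - [0.12,0,0,0,0,0,20]

```text
time: 5.18
position: [551.7, -249.4, 112.3]
ee_rot: [-2.858, -1.305, 0.0]
ft_force: [-1.1, -1.4, 0.1]
finger_gap: 20.2
```

Call:
apply_moves:
  motion:
    - [0.08,0,0,0,0,0,20]
    - [0.08,0,0,0,0,0,20]
    - [0.08,0,0,0,0,0,20]
    - [0.06,0,0,0,0,0,20]
    - [0,0,0,0,0,0,20]

```text
time: 5.6
position: [556.7, -243.7, 112.4]
ee_rot: [2.857, 1.305, 0.001]
ft_force: [-1.3, -1.0, 0.6]
finger_gap: 20.2
```

```bash
python3 - <<'E'
from h import *
s,R=st(); k=s['position']+18*R[:,0]; print(k)
knob(cam('wrist'),k[0],k[1]); 
for n in('scene','side'): potfit(cam(n),570,-228)
E
```

```text
t 5.6 p [ 556.728 -243.712  112.356] F [-1.318 -0.989  0.58 ] gap 20.2 q [ 0.62   0.612 -0.402  1.702  0.294  0.887 -0.617]
toolx,y,z [[ 0.655  0.756  0.   ]
 [ 0.756 -0.655  0.   ]
 [ 0.     0.    -1.   ]]
[ 568.512 -230.106  112.361]
knob 5530 [ 566.443 -231.86   121.04 ] ztop [122.07  123.856]
pot 391 [ 569.557 -228.201] 1.2637284244734985
pot 189 [ 571.578 -227.748] 0.9171344192419753
```

Call:
apply_moves:
  motion:
    - [0.06,0,0,0,0,0,20]
    - [0.06,0,0,0,0,0,20]
    - [0.04,0,0,0,0,0,20]
    - [0,0,0,0,0,0,20]
    - [0,0,0,0,0,0,20]

```text
time: 6.17
position: [557.7, -242.7, 112.2]
ee_rot: [2.858, 1.302, -0.004]
ft_force: [-5.2, -5.0, 1.5]
finger_gap: 20.0
```

```bash
python3 - <<'E'
from h import *
s,R=st(); k=s['position']+16*R[:,0]
w=cam('wrist');knob(w,k[0],k[1]); save(w,'w3')
P=cloud(w); r=np.hypot(P[...,0]-k[0],P[...,1]-k[1]); m=(w['depth']>0)&(r>45)&(r<75)&(P[...,2]>80)&(P[...,2]<105)
Q=P[m]; A=np.c_[Q[:,:2]-k[:2],np.ones(len(Q))]; print('lid plane',len(Q),np.linalg.lstsq(A,Q[:,2],rcond=None)[0])
for n in('scene','side'): c=cam(n); potfit(c,571,-227); save(c,n+'3')
c=cam('scene'); cv2.imwrite('pics/c3.png',cv2.resize(c['color'][180:255,235:345,::-1],None,fx=6,fy=6,interpolation=cv2.INTER_CUBIC))
E
```

```text
t 6.1667 p [ 557.676 -242.667  112.157] F [-5.191 -4.994  1.534] gap 20.0 q [ 0.614  0.613 -0.399  1.7    0.295  0.89  -0.622]
toolx,y,z [[ 0.656  0.755 -0.003]
 [ 0.755 -0.656 -0.001]
 [-0.002 -0.002 -1.   ]]
knob 5594 [ 566.971 -231.81   121.048] ztop [122.096 123.805]
lid plane 40202 [ 0.008  0.01  94.276]
pot 402 [ 569.439 -228.129] 1.1254345550579004
pot 201 [ 571.5   -227.674] 0.9505513906572673
```

View pics/c3.png

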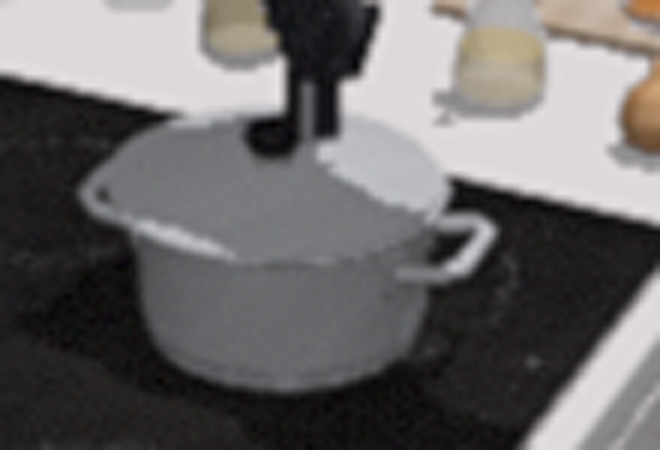

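Crop: the lid lies nearly flat, with the fingers behind the knob at about (285,130). A bright rim band shows at front-left (180,240), so it may not be fully home, and the push force rose to 7 N. I'll back off and check.

Call:
apply_moves:
  motion:
    - [-0.3,0,0,0,0,0,20]
    - [-0.4,0,0,0,0,0,20]
    - [-0.4,0,-0.4,0,0,0,20]
    - [0,0,-0.8,0,0,0,20]
    - [0,0,-0.8,0,0,0,20]

```text
time: 6.78
position: [539.7, -262.9, 162.9]
ee_rot: [-2.858, -1.302, 0.002]
ft_force: [0.7, 0.3, 0.2]
finger_gap: 20.1
```

```bash
cat >> h.py <<'E'
def lid(w,x,y):
    P=cloud(w); r=np.hypot(P[...,0]-x,P[...,1]-y); m=(w['depth']>0)&(r>40)&(r<75)&(P[...,2]>80)&(P[...,2]<105); Q=P[m]
    k=np.array([x,y]); f=least_squares(lambda p:p[0]+p[1]*(Q[:,0]-x)+p[2]*(Q[:,1]-y)+p[3]*np.hypot(*(Q[:,:2]-k).T)-Q[:,2],[95,0,0,0],loss='soft_l1')
    print('lid z0,gx,gy,slope',f.x,len(Q))
E
python3 - <<'E'
from h import *
s,R=st()
w=cam('wrist');knob(w,567,-232); save(w,'w4'); lid(w,567,-232)
P=cloud(w)
for r0 in(96,100): pass
m=(w['depth']>0)&(abs(P[...,2])<12)&(P[...,0]>420)&(P[...,0]<700); print('glass z',np.median(P[m][:,2]),m.sum())
for n in('scene','side'): c=cam(n); knob(c,567,-232)
E
```

```text
t 6.7833 p [ 539.665 -262.935  162.881] F [0.704 0.306 0.157] gap 20.1 q [ 0.678  0.549 -0.424  1.663  0.26   0.988 -0.551]
toolx,y,z [[ 0.656  0.755 -0.   ]
 [ 0.755 -0.656 -0.002]
 [-0.001  0.001 -1.   ]]
knob 2901 [ 573.015 -225.235  119.738] ztop [121.972 123.148]
lid z0,gx,gy,slope [103.281   0.014   0.017  -0.15 ] 34629
glass z -0.054366514296437005 61509
knob 51 [ 571.05  -220.263  119.315] ztop [121.459 124.517]
knob 75 [ 573.73  -223.174  120.541] ztop [122.132 125.95 ]
```

View pics/w4.png

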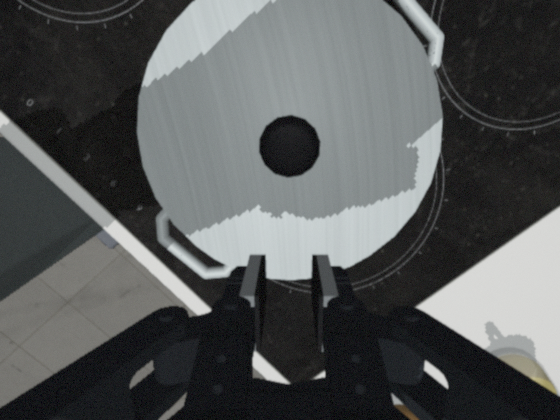

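Wrist view: the lid covers the pot, with the knob at (290,145), the handles at (185,245) and (435,40), and the jug at lower right. The knob top is 123.1 mm, down 2.9 mm, which matches seated. Now measure the jug and the pot for the push.

```bash
python3 - <<'E'
from h import *
w=cam('wrist'); lid(w,573,-225); 
for n in('scene','side','wrist'):
    c=w if n=='wrist' else cam(n); 
    if n!='wrist': potfit(c,571,-228)
    P=cloud(c); ok=(c['depth']>0)&(P[...,2]>20)&(P[...,2]<130)&(P[...,1]<-335)&(P[...,1]>-560)&(P[...,0]>430)&(P[...,0]<760)
    k,l,s,ce=cv2.connectedComponentsWithStats(ok.astype('uint8'))
    for i in range(1,k):
        if s[i,4]>25: Q=P[l==i]; print(n,s[i,4],np.percentile(Q,[2,50,98],axis=0).round(0).tolist())
E
```

```text
lid z0,gx,gy,slope [103.58   -0.001  -0.001  -0.154] 35505
pot 397 [ 569.634 -228.334] 1.2224991995852008
scene 213 [[738.0, -550.0, 23.0], [745.0, -526.0, 76.0], [759.0, -512.0, 127.0]]
scene 273 [[550.0, -558.0, 22.0], [572.0, -542.0, 58.0], [600.0, -511.0, 110.0]]
scene 114 [[435.0, -536.0, 22.0], [456.0, -518.0, 35.0], [479.0, -504.0, 57.0]]
pot 194 [ 571.468 -227.826] 0.9724724621702308
side 169 [[438.0, -542.0, 22.0], [461.0, -521.0, 37.0], [484.0, -505.0, 55.0]]
wrist 440 [[593.0, -558.0, 20.0], [603.0, -543.0, 30.0], [610.0, -533.0, 43.0]]
```

The lid is level (gradient 0.001) and seated. The pot is at about (570.5,-228) and the jug is well clear (y < -510). Now go behind the pot on its -y side, yaw to the push direction, descend, tilt 30° and push with an open fork, low on the wall.

Call:
apply_moves:
  motion:
    - [0,0,0,0,0,-0.9,20]
    - [0,0,0,0,0,-0.95,20]
    - [0,0,0,0,0,-0.95,20]
    - [0,0,0,0,0,-0.95,20]
    - [0,0,0,0,0,-0.95,20]

```text
time: 7.5
position: [540.5, -261.6, 161.3]
ee_rot: [-2.469, -1.94, 0.001]
ft_force: [0.9, 0.3, -0.7]
finger_gap: 19.9
```

Call:
apply_moves:
  motion:
    - [0,0,0,0,0,-0.95,20]
    - [0,0,0,0,0,-0.95,20]
    - [0,0,0,0,0,-0.97,20]
    - [-0.7,0.3,0,0,0,0,20]
    - [-0.8,0.3,0,0,0,0,20]

```text
time: 7.92
position: [557.4, -297.4, 161.7]
ee_rot: [-2.168, -2.271, -0.0]
ft_force: [0.1, -0.2, -0.0]
finger_gap: 20.1
```

Call:
apply_moves:
  motion:
    - [-0.9,0.3,0,0,0,0,50]
    - [-0.8,0.3,0,0,0,0,80]
    - [-0.3,0.06,0,0,0,0,80]
    - [0,0,0,0,0,0,80]
    - [0,0,0,0,0,0,80]

```text
time: 8.33
position: [575.7, -346.9, 161.3]
ee_rot: [-2.172, -2.267, -0.001]
ft_force: [0.3, -0.1, -0.0]
finger_gap: 78.8
```

```bash
python3 - <<'E'
from h import *
s,R=st(); print('pot in tool',R.T@(np.array([570.5,-228,20])-s['position']),'zone dir',R.T@np.array([-9.5,229,0]))
E
```

```text
t 8.3333 p [ 575.749 -346.888  161.34 ] F [ 0.284 -0.126 -0.005] gap 78.8 q [ 0.841  0.689 -0.614  1.455  0.415  1.132  0.2  ]
toolx,y,z [[-0.043  0.999  0.002]
 [ 0.999  0.043 -0.001]
 [-0.001  0.002 -1.   ]]
pot in tool [118.746   0.052 141.556] zone dir [229.196   0.382   0.417]
```

Call:
apply_moves:
  motion:
    - [0,0,0.7,0,0,0,80]
    - [0,0,0.9,0,0,0,80]
    - [0,0,0.9,0,0,0,80]
    - [0,0,0.9,0,0,0,80]
    - [0,0,0.8,0,0,0,80]

```text
time: 8.75
position: [575.8, -345.5, 56.3]
ee_rot: [-2.17, -2.27, -0.001]
ft_force: [-0.0, -0.6, -0.5]
finger_gap: 80.0
```

Call:
apply_moves:
  motion:
    - [0,0,0.7,0,0,0,80]
    - [0,0,0.5,0,0,0,80]
    - [0,0,0.16,0,0,0,80]
    - [0,0,0,0,0.6,0,80]
    - [0,0,0,0,0.8,0,80]

```text
time: 9.17
position: [577.9, -343.8, 25.1]
ee_rot: [-2.093, -2.199, -0.152]
ft_force: [0.8, -0.4, 0.1]
finger_gap: 80.2
```

Call:
apply_moves:
  motion:
    - [0,0,0,0,0.8,0,80]
    - [0,0,0,0,0.8,0,80]
    - [0,0,0,0,0.8,0,80]
    - [0,0,0,0,0.8,0,80]
    - [0,0,0,0,0.64,0,80]

```text
time: 9.58
position: [576.4, -348.8, 24.4]
ee_rot: [-1.88, -1.962, -0.509]
ft_force: [-0.1, 0.4, -0.9]
finger_gap: 79.9
```

```bash
python3 - <<'E'
from h import *
s,R=st(); print('push dir in tool',R.T@np.array([-.0415,.999,0]))
c=cam('scene'); cv2.imwrite('pics/c5.png',cv2.resize(c['color'][140:270,210:390,::-1],None,fx=4,fy=4,interpolation=cv2.INTER_CUBIC))
E
```

```text
t 9.5833 p [ 576.376 -348.811   24.446] F [-0.071  0.382 -0.932] gap 79.9 q [ 1.032  1.084 -0.763  1.221  0.221  1.305  0.457]
toolx,y,z [[-0.037  0.863  0.503]
 [ 0.999  0.042  0.002]
 [-0.02   0.503 -0.864]]
push dir in tool [0.864 0.    0.503]
```

View pics/c5.png

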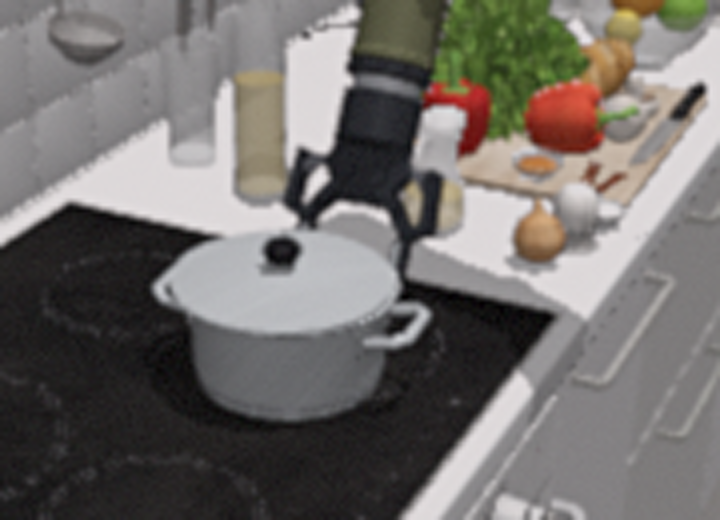

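Crop: the open fork stands low behind the pot at about (320–430,220), with the lid seated flat and the knob at (283,250). Advance slowly.

Call:
apply_moves:
  motion:
    - [0.36,0,0.21,0,0,0,80]
    - [0.36,0,0.21,0,0,0,80]
    - [0.12,0,0.07,0,0,0,80]
    - [0.12,0,0.07,0,0,0,80]
    - [0.12,0,0.07,0,0,0,80]

```text
time: 10.05
position: [575.2, -316.4, 23.9]
ee_rot: [-1.881, -1.965, -0.503]
ft_force: [0.1, -0.8, 0.2]
finger_gap: 80.2
```

Call:
apply_moves:
  motion:
    - [0.12,0,0.07,0,0,0,80]
    - [0.12,0,0.07,0,0,0,80]
    - [0.12,0,0.07,0,0,0,80]
    - [0.12,0,0.07,0,0,0,80]
    - [0.12,0,0.07,0,0,0,80]

```text
time: 10.47
position: [574.1, -300.4, 22.9]
ee_rot: [-1.883, -1.964, -0.503]
ft_force: [-2.2, -7.7, 4.4]
finger_gap: 79.8
```

Call:
apply_moves:
  motion:
    - [0.12,0,0.07,0,0,0,80]
    - [0.12,0,0.07,0,0,0,80]
    - [0.12,0,0.07,0,0,0,80]
    - [0.12,0,0.07,0,0,0,80]
    - [0.12,0,0.07,0,0,0,80]

```text
time: 10.88
position: [573.5, -285.1, 22.8]
ee_rot: [-1.887, -1.964, -0.502]
ft_force: [1.1, -8.4, 2.2]
finger_gap: 80.1
```

```bash
python3 - <<'E'
from h import *
s,R=st()
for n in('scene','side'): potfit(cam(n),570,-218)
E
```

```text
t 10.8833 p [ 573.483 -285.142   22.839] F [ 1.077 -8.435  2.247] gap 80.1 q [ 1.007  1.033 -0.774  1.384  0.207  1.172  0.384]
toolx,y,z [[-0.035  0.868  0.496]
 [ 0.999  0.04   0.001]
 [-0.019  0.496 -0.868]]
pot 404 [ 571.196 -212.869] 1.043418400913076
pot 186 [ 573.182 -211.296] 1.0476957310967876
```

Call:
apply_moves:
  motion:
    - [0.15,0,0.087,0,0,0,80]
    - [0.18,0,0.105,0,0,0,80]
    - [0.18,0,0.105,0,0,0,80]
    - [0.18,0,0.105,0,0,0,80]
    - [0.18,0,0.105,0,0,0,80]

```text
time: 11.4
position: [572.7, -259.8, 22.8]
ee_rot: [-1.887, -1.964, -0.503]
ft_force: [0.1, -7.5, 2.5]
finger_gap: 80.0
```

Call:
apply_moves:
  motion:
    - [0.18,0,0.105,0,0,0,80]
    - [0.18,0,0.105,0,0,0,80]
    - [0.18,0,0.105,0,0,0,80]
    - [0.18,0,0.105,0,0,0,80]
    - [0.18,0,0.105,0,0,0,80]

```text
time: 11.82
position: [571.8, -233.9, 22.7]
ee_rot: [-1.888, -1.964, -0.503]
ft_force: [0.8, -8.2, 3.8]
finger_gap: 80.4
```

Call:
apply_moves:
  motion:
    - [0.18,0,0.105,0,0,0,80]
    - [0.18,0,0.105,0,0,0,80]
    - [0.18,0,0.105,0,0,0,80]
    - [0.15,0,0.087,0,0,0,80]
    - [0.12,0,0.07,0,0,0,80]

```text
time: 12.23
position: [570.9, -210.1, 22.7]
ee_rot: [-1.887, -1.964, -0.503]
ft_force: [0.0, -8.0, 3.7]
finger_gap: 79.9
```

```bash
python3 - <<'E'
from h import *
s,R=st()
p=s['position']
for n in('scene','side'): potfit(cam(n),p[0]-2,p[1]+73)
E
```

```text
t 12.2333 p [ 570.891 -210.136   22.725] F [ 0.021 -7.956  3.717] gap 79.9 q [ 0.962  0.986 -0.787  1.536  0.187  1.036  0.304]
toolx,y,z [[-0.035  0.867  0.497]
 [ 0.999  0.04   0.002]
 [-0.018  0.496 -0.868]]
pot 424 [ 568.795 -137.879] 1.0437594736728855
pot 163 [ 570.698 -136.434] 0.8012022966692882
```

Call:
apply_moves:
  motion:
    - [0.15,-0.006,0.087,0,0,0,80]
    - [0.18,-0.006,0.105,0,0,0,80]
    - [0.18,-0.006,0.105,0,0,0,80]
    - [0.18,-0.006,0.105,0,0,0,80]
    - [0.18,-0.006,0.105,0,0,0,80]

```text
time: 12.75
position: [569.4, -185.4, 22.6]
ee_rot: [-1.888, -1.964, -0.504]
ft_force: [0.7, -8.5, 3.1]
finger_gap: 79.7
```

Call:
apply_moves:
  motion:
    - [0.18,-0.006,0.105,0,0,0,80]
    - [0.18,-0.006,0.105,0,0,0,80]
    - [0.18,-0.006,0.105,0,0,0,80]
    - [0.18,-0.006,0.105,0,0,0,80]
    - [0.18,-0.006,0.105,0,0,0,80]

```text
time: 13.17
position: [567.7, -159.4, 22.6]
ee_rot: [-1.888, -1.964, -0.504]
ft_force: [0.5, -8.6, 3.6]
finger_gap: 79.9
```

Call:
apply_moves:
  motion:
    - [0.18,-0.006,0.105,0,0,0,80]
    - [0.18,-0.006,0.105,0,0,0,80]
    - [0.18,-0.006,0.105,0,0,0,80]
    - [0.18,-0.006,0.105,0,0,0,80]
    - [0.18,-0.006,0.105,0,0,0,80]

```text
time: 13.58
position: [566.0, -133.5, 22.5]
ee_rot: [-1.888, -1.964, -0.504]
ft_force: [1.3, -9.5, 5.6]
finger_gap: 80.2
```

Call:
apply_moves:
  motion:
    - [0.18,-0.006,0.105,0,0,0,80]
    - [0.18,-0.006,0.105,0,0,0,80]
    - [0.18,-0.006,0.105,0,0,0,80]
    - [0.15,-0.006,0.087,0,0,0,80]
    - [0.12,-0.006,0.07,0,0,0,80]

```text
time: 14.0
position: [564.4, -109.8, 22.5]
ee_rot: [-1.888, -1.964, -0.505]
ft_force: [1.1, -9.4, 4.3]
finger_gap: 80.0
```

```bash
python3 - <<'E'
from h import *
s,R=st()
p=s['position']
for n in('scene','side'): potfit(cam(n),p[0]-2,p[1]+73)
E
```

```text
t 14.0 p [ 564.352 -109.752   22.516] F [ 1.141 -9.445  4.324] gap 80.0 q [ 0.874  0.933 -0.8    1.709  0.159  0.861  0.194]
toolx,y,z [[-0.035  0.867  0.497]
 [ 0.999  0.039  0.003]
 [-0.017  0.496 -0.868]]
pot 475 [562.152 -37.63 ] 1.0699116680544307
pot 109 [564.165 -35.82 ] 0.786461540895445
```

Call:
apply_moves:
  motion:
    - [0.15,-0.006,0.087,0,0,0,80]
    - [0.18,-0.006,0.105,0,0,0,80]
    - [0.18,-0.006,0.105,0,0,0,80]
    - [0.18,-0.006,0.105,0,0,0,80]
    - [0.18,-0.006,0.105,0,0,0,80]

```text
time: 14.52
position: [562.7, -84.9, 22.4]
ee_rot: [-1.888, -1.964, -0.505]
ft_force: [-0.0, -10.2, 5.3]
finger_gap: 80.2
```

Call:
apply_moves:
  motion:
    - [0.14,-0.005,0.081,0,0,0,80]
    - [0.1,-0.004,0.058,0,0,0,80]
    - [0.08,-0.003,0.046,0,0,0,80]
    - [0.05,0,0.029,0,0,0,80]
    - [0,0,0,0,0,0,80]

```text
time: 14.93
position: [561.8, -73.8, 22.4]
ee_rot: [-1.887, -1.964, -0.505]
ft_force: [0.4, -7.7, 4.2]
finger_gap: 80.1
```

```bash
python3 - <<'E'
from h import *
s,R=st()
p=s['position']
for n in('scene','side'): c=cam(n);potfit(c,p[0]-2,p[1]+73); knob(c,561,1)
E
```

```text
t 14.9333 p [561.808 -73.775  22.432] F [ 0.399 -7.684  4.164] gap 80.1 q [ 0.834  0.917 -0.803  1.76   0.149  0.802  0.154]
toolx,y,z [[-0.036  0.867  0.497]
 [ 0.999  0.039  0.003]
 [-0.017  0.497 -0.868]]
pot 506 [559.516  -1.748] 0.9104287405920388
knob 67 [561.431   6.458 119.344] ztop [121.453 124.151]
pot 93 [561.196  -0.73 ] 0.7205640808685416Traceback (most recent call last):
  File "<stdin>", line 4, in <module>
  File "h.py", line 22, in knob
    print('knob',len(Q),(Q.min(0)+Q.max(0))/2,'ztop',np.percentile(Q[:,2],[50,90]))
                         ~~~~~^^^
    return umr_minimum(a, axis, None, out, keepdims, initial, where)
ValueError: zero-size array to reduction operation minimum which has no identity
```

The pot is within about 2–3 mm of the ring centre. Back off and verify.

Call:
apply_moves:
  motion:
    - [-0.2,0,-0.116,0,0,0,80]
    - [-0.4,0,-0.232,0,0,0,80]
    - [-0.6,0,-0.35,0,0,0,80]
    - [-0.6,0,-0.35,0,0,0,80]
    - [-0.6,0,-0.35,0,0,0,80]

```text
time: 15.45
position: [562.9, -141.7, 22.3]
ee_rot: [-1.88, -1.963, -0.504]
ft_force: [0.4, -1.0, 0.2]
finger_gap: 80.1
```

Call:
apply_moves:
  motion:
    - [0,0,-0.5,0,0,0,80]
    - [0,0,-0.9,0,0,0,80]
    - [0,0,-0.9,0,0,0,80]
    - [0,0,-0.9,0,0,0,80]
    - [0,0,-0.9,0,0,0,80]

```text
time: 15.87
position: [564.9, -192.7, 111.9]
ee_rot: [-1.88, -1.962, -0.504]
ft_force: [0.7, -0.2, -0.4]
finger_gap: 80.0
```

Call:
apply_moves:
  motion:
    - [0,0,0,0,-0.9,0,80]
    - [0,0,0,0,-0.9,0,80]
    - [0,0,0,0,-0.9,0,80]
    - [0,0,0,0,-0.9,0,80]
    - [0,0,0,0,-0.9,0,80]

```text
time: 16.28
position: [565.4, -192.5, 111.8]
ee_rot: [-2.139, -2.231, -0.076]
ft_force: [0.8, 0.2, 0.1]
finger_gap: 80.1
```

```bash
python3 - <<'E'
from h import *
st(); w=cam('wrist'); knob(w,561,3); lid(w,562,4); save(w,'w6')
a=cam('scene'); b=cam('side')
for c in(a,b): potfit(c,561,0)
cv2.imwrite('pics/f.png',cv2.resize(np.hstack([a['color'][180:350,130:350],w['color'][:170*560//220//1][:420,:544][::1][:420]][:1]+[cv2.resize(w['color'],(227,170))])[...,::-1],None,fx=1.75,fy=1.75,interpolation=cv2.INTER_CUBIC))
E
```

```text
t 16.2833 p [ 565.387 -192.518  111.79 ] F [0.846 0.168 0.133] gap 80.1 q [ 0.715  0.656 -0.644  1.705  0.384  0.937 -0.02 ]
toolx,y,z [[-0.042  0.997  0.07 ]
 [ 0.999  0.042  0.001]
 [-0.002  0.07  -0.998]]Traceback (most recent call last):
  File "<stdin>", line 2, in <module>
  File "h.py", line 22, in knob
    print('knob',len(Q),(Q.min(0)+Q.max(0))/2,'ztop',np.percentile(Q[:,2],[50,90]))
                         ~~~~~^^^
    return umr_minimum(a, axis, None, out, keepdims, initial, where)
ValueError: zero-size array to reduction operation minimum which has no identity
```

The knob is outside the wrist view, so go up and over for a look.

Call:
apply_moves:
  motion:
    - [0,0,-0.8,0,0,0,80]
    - [0,0,-0.9,0,0,0,80]
    - [0,0,-0.9,0,0,0,80]
    - [0,0,-0.9,0,0,0,80]
    - [0.5,0,-0.3,0,0,0,80]

```text
time: 16.75
position: [565.9, -189.8, 209.2]
ee_rot: [-2.142, -2.226, -0.081]
ft_force: [0.7, -1.4, 0.1]
finger_gap: 79.9
```

Call:
apply_moves:
  motion:
    - [0.9,0,0,0,0,0,80]
    - [0.9,0,0,0,0,0,80]
    - [0.9,0,0,0,0,0,80]
    - [0.6,0,0,0,0,0,80]
    - [0,0,0,0,0,0,80]

```text
time: 17.17
position: [561.4, -99.6, 213.3]
ee_rot: [-2.128, -2.233, -0.082]
ft_force: [-0.4, 1.3, 0.2]
finger_gap: 80.2
```

```bash
python3 - <<'E'
from h import *
st(); w=cam('wrist'); save(w,'w6')
a=cam('scene'); b=cam('side')
for c in(a,b): potfit(c,561,0)
cv2.imwrite('pics/f.png',np.hstack([cv2.resize(a['color'][180:350,130:350],(388,300)),cv2.resize(w['color'],(400,300))])[...,::-1])
knob(w,561,3,30); lid(w,562,4)
E
```

```text
t 17.1667 p [561.378 -99.59  213.26 ] F [-0.359  1.316  0.156] gap 80.2 q [ 0.631  0.514 -0.713  1.656  0.282  1.101 -0.098]
toolx,y,z [[-0.048  0.996  0.077]
 [ 0.999  0.048 -0.   ]
 [-0.004  0.077 -0.997]]
pot 496 [559.743  -1.757] 0.8926619139026712
pot 87 [561.509  -0.89 ] 0.5522908885951807
knob 1933 [563.386   0.306 120.28 ] ztop [122.056 123.231]
lid z0,gx,gy,slope [103.466   0.003  -0.007  -0.151] 20222
```

View pics/f.png

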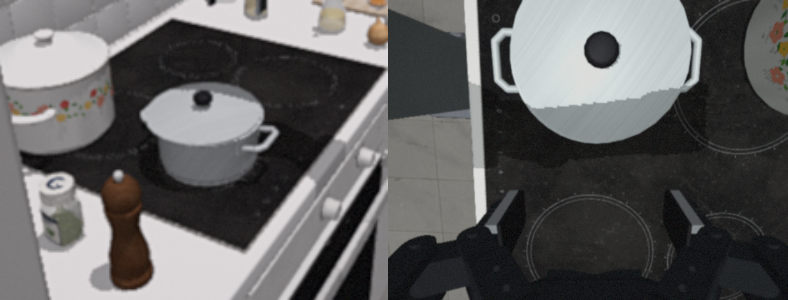

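The picture shows the pot covering the small ring, with the lid flat and the knob at (600,48). The mill and jar are untouched and the fingers are clear. Handing in.

```bash
python3 -c "
from rig import bot
print(bot.job_done())"
```

```text
the job is handed in; nothing more can be done
None
```

I nudged the lid by its knob until it dropped into the pot's mouth. Then I slid the pot along the glass to the front-left ring, pushing low on its wall with the open fingers, and handed in at about 17 s of the 69 s allowed.

**Last checks:**
- **Pot position:** it measured about (560.6, -1.3) mm against a ring centre of about (560.8, 1.0), so roughly 2–3 mm off with a limit of 12 mm. The two fixed cameras disagree with each other by up to about 2 mm.
- **Lid:** the knob top was at 123.2 mm, where a seated lid should put it at 123. The measured slope was under 0.01 rad, with a limit of 0.03.
- **Forces:** the highest reading was about 11.5 N while pushing the pot and about 7 N on the lid. Both were read only at the end of each move.
- **Things beside the hob:** in the last picture the mill and jar looked untouched. I did not re-measure them or the jug, but the fingers stayed well clear of all three.

**Readings that disagreed:** with the fingers against the knob, the lid looked about 5 mm short of centre and slightly tilted. Backing off showed it was already seated. Two knob readings also failed because the knob was hidden or out of view, and the final wrist-camera look replaced them.

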